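# Set up the fold-down camera monopod and hold it out at its second stop

## Robot

A 6-joint arm with a two-finger parallel gripper is mounted at the origin on a cart in front of the work surface, level with it; the furniture and walls round the work are solid. World frame = base frame: x ahead of the robot, y to its left, z up, the work surface at z = 0. Lengths are in m, angles in rad, forces in N, time in s.
With the tool pointing down it reaches from about 0.325 to 0.9 m from the base axis. Payload 3.5 kg.
Tool frame: the origin (TCP) lies at the very end of the fingers, on their centre line; the grasp point (between the pads) lies 19 mm behind it (grasp_offset is the distance from the TCP to the grasp point, in m); z points along the fingers, y is the line along which they close (so a half turn about z gives the same grasp; the last joint's range is limited). The gripper opens to 85 mm and grips with 20 to 120 N. Pads are 22 mm wide; open, the fingers measure 114 mm over their backs; the gripper's body (76 mm by 85 mm) begins 54 mm behind the grasp point. The pads swing forward as they close: fully open they stand 13 mm farther back than shut.
Start: joints at [1.167, 0.276, -0.026, 1.268, 0, 1.467], TCP at [0.185, 0.597, 0.231] pointing down, gripper open.
Joint ranges: [-3.12, 3.12], [-0.85, 1.88], [-1.08, 1.24], [-1.95, 2.15], [-1.57, 1.53], [-3.14, 3.14]. Speed limits (rad/s): [2.57, 2.57, 3.14, 3.14, 3.14, 3.14].

## Interface

Orientations are given as a 3x3 rotation matrix whose columns are the frame's x, y, z axes.
In Python, from station import * gives the robot as it stands. The module is installed in compiled form; this text tells all that it offers.
- The arm moves only by the tool step_arm, never from a script. Its argument "steps" is a list of rows, each an object with "offset": the shift along the world's x, y, z in mm, a list of three; "delta_rot": the turn, a rotation vector about the world's x, y, z in degrees, a list of three; "hand": the opening in per cent of the stroke, from 0 (shut) to 100 (fully open). In form: [{"offset": [tx, ty, tz], "delta_rot": [rx, ry, rz], "hand": hand}, ...]. A call has 1 to 10 rows; each row is the pose to reach, as a shift and turn from the pose commanded when the call began; what a row does not reach only later rows make up. A row lasts 1/12 s, in which the tool goes at most 41.7 mm and 7.16 degrees, less where a joint would pass 70% of its speed; a pose out of reach is approached as far as the arm can. A call with a gripper value outside its range is refused whole. The fingers move at their own pace and stop on an object; "newtons" is the grip in N (left out, the last holds). Time passes only in rows, so rows that repeat a pose let the fingers close. It gives the time, the measured TCP pose, the force, the opening and the grip force at its end, in the units of the state.
- observe(): the state, without advancing time (a new reading comes with each control period).
- read_camera(name): name is "scene" or "side" or "wrist"; returns a dict with "color" (384x512x3 uint8, red, green, blue), "mtx" (3x3 intrinsics, pixels), "distortion" ([k1, k2, p1, p2, k3] as OpenCV has them; the pictures are not rectified), "R" (3x3) and "t" (3): a world point X has camera coordinates R X + t; the wrist camera has in their place "hand_eye" (4x4, takes a point from camera to tool coordinates, whose origin is the TCP and whose axes are the flange's). Camera axes: x right, y down, z forward; pixel columns grow to the right and rows downward; lengths in m; the calibration is good to about 2 mm. A picture is of the moment at which its call begins: read the wrist's pose just before it. There is no depth.
- job_done(): hands the job in; it is judged then, once.
Trained networks look in the newest picture that a camera, given by its name, has taken for a name from the list of things; names that differ only in an ending like _2 or _b are one class to them, and where a whole thing is asked for, a point or a joint stands for the part that bears it (a point fixed in the world has none). Each returns a list of dicts, best first, with "score" (0 to 1); they miss things now and then, are a little off and sometimes report something else, mostly with a low value. They report only what shows in the picture. A call takes as long as a camera call.
- recognise(camera, query): "point" ([x, y, z] in m, in world coordinates, good to about 4 mm: the middle of the surface that is visible of it).
The state is a dict: "t": time; "qpos": joint angles; "dq": joint speeds; "joint_efforts": joint torques, N m; "tool_pos": TCP position; "orientation": TCP orientation; "contact_force": force on the tool from outside, world axes, zero at the start; "moment": the same for the moment, N m; "opening": finger opening in m; "grip_force": force on a finger pad.
Only numpy, scipy, OpenCV 4.12 (cv2) and the standard library are available. Lean on these libraries where they do the work, as an engineer would, in place of code of your own. Each camera call takes 0.05 s, during which the arm holds its last target. There are 200 camera calls.

## Task

Set up the little camera stand for a close-up of the moka pot: lay its upright boom gently over on its side until it rests fully down in the cradle, with the telescope still closed. Then squeeze the release button on the grip head and pull the head with the camera out past the first stop, all the way to the second stop at the end of its travel. Finish holding it there, the head still gripped with the button squeezed in and the boom still down in the cradle, and leave everything else on the worktop alone.

Things in the scene. Friction and masses are not known exactly. Their poses are not given: they have to be found in the camera images.
- stand: Camera stand fixed to the worktop: dark steel plate 190 x 100 x 12 mm (x -125 to +65, y -50 to +50 mm) with the hinge of a boom near one end and a cradle near the other. Origin on the worktop. x: level, from hinge to cradle, the way the lowered boom points and the telescope pulls out; z up. Hinge axis along y at x = -95, z = 75 mm; hinge cheeks 89 mm high.
- cradle (a point): Where the lowered boom's axis passes the cradle, an open black fork on a post, at x = +10 mm of the stand and 75 mm above the worktop. The fork is 22 mm long (x), 50 mm across (y), its tips 92 mm above the worktop. Axes as the stand.
- boom_hinge (a point): Point on the boom's hinge axis, 75 mm above the worktop; axes turn with the boom: x along it toward the camera, y along the hinge, z its upper side when lowered. Boom: aluminium tube 22 mm thick to 155 mm from the hinge, then (closed) the grip head centred at 175 mm, then a grey camera (44 mm wide, 34 mm high) from 199 to 225 mm, lens to 235 mm.
- boom (a joint): Angle of the boom above level, rad: 0 = lying in the cradle (end of its travel), 1.57 = upright, at most 1.62. A friction hinge: the boom stays where it is left; 2 to 5 N near the camera, on the side away from the cradle, push it over.
- head_grip (a point): Centre of the grip head, a black block behind the camera on the 13 mm inner tube: 40 mm long (x), 28 wide (y), 32 high (z). Axes as boom_hinge. With the boom down and closed it lies 75 mm above the worktop at x = +80 mm, y = 0 of the stand, with free space below and beside; at the second stop at x = +180 mm.
- head (a joint): How far head and camera are pulled out along the boom's x, m: 0 closed, 0.050 first stop (a hole), 0.100 second stop, the solid end of travel. A pin locks the tube at each of these unless the button is squeezed in. While it is squeezed a spring (1.5 to 3 N, plus 0.5 N friction) draws the tube back in.
- button (a joint): How far the release button is squeezed in, m: 0 out, 0.005 fully in; above about 0.0035 the lock is free. Its spring takes 3.2 N at first, 7.2 N fully in: gripping the head across y with 12 N or more presses it. If let go between the stops it stays part way in and snaps out at the next hole.
- button_face (a point): Centre of the outer face of the release button, an aluminium pad 22 mm (x) by 18 mm (z) on the +y side of the grip head: 20 mm from the head's centre when out (6 mm proud), 15 mm when in. Head and button are together 34 mm wide with the button out, 29 mm with it in.
- moka_pot: Aluminium moka pot, about 98 x 157 x 174 mm, standing on the hob; the thing to be filmed. Origin under its centre. Leave it alone.
- garlic: Garlic bulb, 60 mm, lying beyond the stand. Leave it alone.
- lemon: Lemon, 78 x 55 x 56 mm, lying beyond the stand. Leave it alone.
- salt_shaker: Salt shaker, 43 mm across, 78 mm high, beyond the stand. Leave it alone.
- kitchen_timer: Round kitchen timer, 69 mm, 54 mm high, right of the stand. Leave it alone.
- onion: Onion, 75 mm, right of the stand. Leave it alone.

How it is judged:
By the outcome, as a careful person would: the job done as asked, in the order asked, and still so for the second after the job is handed in, while the arm keeps its last pose, push and grip.
It also fails if it takes over 51 s, if anything falls off the work surface, if the arm or the gripper's body presses on something with over 40 N, if the wrist force passes 120 N, or if a joint passes its speed limit or range.

## Working session

There is one attempt and no reset: what is moved stays moved. The work goes in short steps, Python scripts to look and compute and a tool call to move; the robot and the scene stay as the last step left them, time stands still between calls to the robot, and variables do not carry over. Pictures are saved under pics/ and viewed, at most 10 in all, crops included, and the job is handed in when it is done.

Besides the shell and the picture viewer there is one more tool, called after "Call:" as name(argument=value, ...), one argument or row to a line, values as JSON. step_arm: Moves the arm, as the interface text tells. Its arguments: {"type":"object","properties":{"steps":{"type":"array"},"newtons":{"type":"number"}},"required":["steps"]}

```bash
mkdir -p pics; python3 - <<'E'
from station import *
import cv2
for c in("scene","side"):
    r=read_camera(c); cv2.imwrite(f"pics/{c}0.png",r["color"][:,:,::-1])
    for q in("stand","boom","head_grip","button_face","boom_hinge","cradle","moka_pot","kitchen_timer","onion","garlic","lemon","salt_shaker"):
        try:print(c,q,[( [round(float(v),3) for v in d["point"]],round(d["score"],2)) for d in recognise(c,q)[:2]])
        except Exception as e:print(q,e)
s=observe();print(s["t"],s["tool_pos"],s["orientation"],s["opening"])
E
```

```text
scene stand [([0.502, -0.256, 0.014], 0.56)]
scene boom [([0.495, -0.275, 0.256], 0.63), ([0.503, -0.254, 0.015], 0.38)]
scene head_grip [([0.501, -0.267, 0.287], 0.85)]
scene button_face [([0.494, -0.265, 0.254], 0.56)]
scene boom_hinge [([0.497, -0.276, 0.247], 0.91)]
scene cradle [([0.5, -0.257, 0.01], 0.85)]
scene moka_pot [([0.641, 0.366, 0.126], 0.77)]
scene kitchen_timer [([0.641, -0.465, 0.04], 0.86)]
scene onion [([0.5, -0.27, 0.287], 0.72), ([0.468, -0.469, 0.045], 0.57)]
scene garlic [([0.634, -0.358, 0.033], 0.63), ([0.498, -0.264, 0.252], 0.26)]
scene lemon [([0.655, -0.271, 0.045], 0.8)]
scene salt_shaker []
side stand [([0.507, -0.248, 0.047], 0.83)]
side boom [([0.502, -0.264, 0.23], 0.69)]
side head_grip [([0.503, -0.253, 0.277], 0.64)]
side button_face [([0.503, -0.261, 0.229], 0.19)]
side boom_hinge [([0.504, -0.265, 0.235], 0.58)]
side cradle [([0.504, -0.252, 0.047], 0.87)]
side moka_pot [([0.647, 0.419, 0.106], 0.73)]
side kitchen_timer []
side onion [([0.487, -0.439, 0.033], 0.67)]
side garlic [([0.503, -0.261, 0.229], 0.53)]
side lemon [([0.66, -0.244, 0.039], 0.44)]
side salt_shaker [([0.673, -0.171, 0.034], 0.69), ([0.646, -0.44, 0.037], 0.31)]
1.3 [0.18518615 0.59695388 0.23133189] [[-9.55110235e-01  2.96250634e-01  2.38041641e-05]
 [ 2.96250634e-01  9.55110235e-01  3.35004785e-05]
 [-1.28110628e-05  3.90486486e-05 -9.99999999e-01]] 0.08570112370942509
```

View pics/scene0.png

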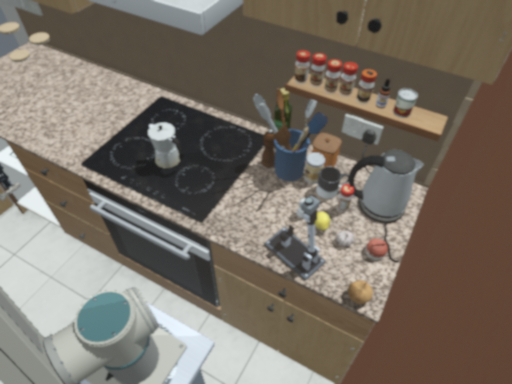

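View pics/side0.png

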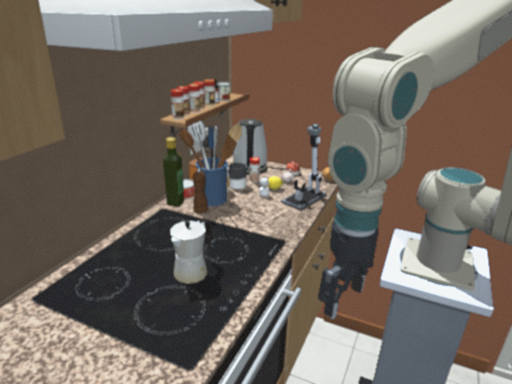

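```bash
python3 - <<'E'
import cv2
a=cv2.imread("pics/scene0.png")[185:280,250:340]; b=cv2.imread("pics/side0.png")[118:213,270:350]
import numpy as np
a=cv2.resize(a,None,fx=4.4,fy=6,interpolation=2);b=cv2.resize(b,None,fx=5,fy=6,interpolation=2)
cv2.imwrite("pics/c0.png",np.hstack([a,b]))
E
```

```text
(no output)
```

View pics/c0.png

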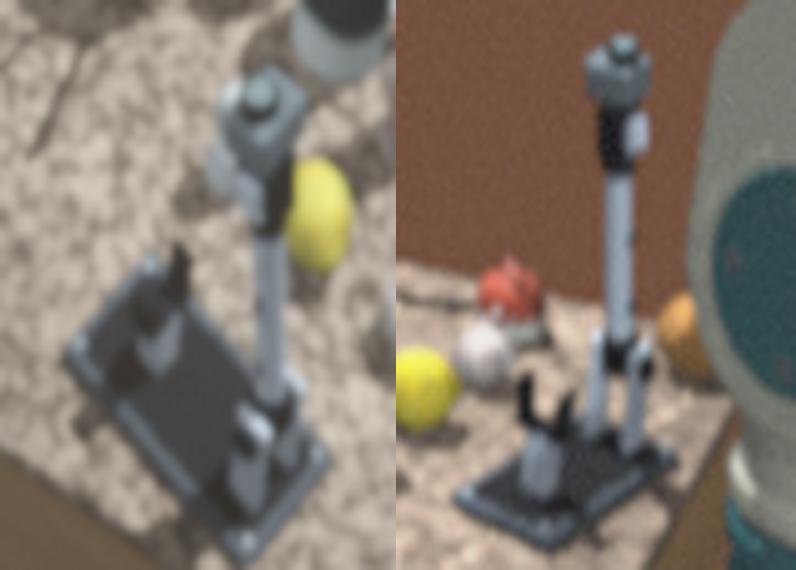

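The scene crop shows the plate's corners at (65,355), (150,255), (328,460) and (245,570), with the lens at (260,92). The side crop shows corners at (455,497), (550,548) and (675,460), with the lens at (625,45). The button faces the robot and the cradle is on the +y side. Next I'll fit the pose.

```bash
cat > fit.py <<'E'
from station import *
import cv2,numpy as np
from scipy.optimize import least_squares
S=lambda u,v:(250+u/4.4-.5,185+v/6-.5)
D=lambda u,v:(270+(u-396)/5-.5,118+v/6-.5)
P={(65,50,12):1}
obs={"scene":[((65,50,12),S(65,355)),((65,-50,12),S(150,255)),((-125,-50,12),S(328,460)),((-125,50,12),S(245,570)),("lens",S(260,92))],
"side":[((65,-50,12),D(455,497)),((65,50,12),D(550,548)),((-125,50,12),D(675,460)),("lens",D(625,45))]}
cams={c:read_camera(c) for c in obs}
def res(p,full=False):
    x,y,th,a=p;o=[]
    for c,l in obs.items():
        r=cams[c];pts=[]
        for q,_ in l:
            if q=="lens": q=(-95+235*np.cos(a),0,75+235*np.sin(a))
            q=np.array(q)/1e3
            pts.append([x+np.cos(th)*q[0]-np.sin(th)*q[1],y+np.sin(th)*q[0]+np.cos(th)*q[1],q[2]])
        uv=cv2.projectPoints(np.array(pts),cv2.Rodrigues(r["R"])[0],r["t"],r["mtx"],r["distortion"])[0][:,0]
        o.append(uv-np.array([w for _,w in l]))
    return np.vstack(o) if full else np.vstack(o).ravel()
s=least_squares(res,[.5,-.25,1.57,1.57],x_scale=[.1,.1,1,1],loss="soft_l1")
print(s.x,np.degrees(s.x[2:]));print(res(s.x,True).round(1))
for q in [(-95,0),(10,0),(80,0),(180,0)]:
    th=s.x[2];print(q,(s.x[:2]+np.array([np.cos(th)*q[0]-np.sin(th)*q[1],np.sin(th)*q[0]+np.cos(th)*q[1]])/1e3).round(4))
E
python3 fit.py
```

```text
[ 0.52591261 -0.20125239  1.27567094  1.40810197] [73.09056076 80.67830026]
[[-2.2 -0.4]
 [-0.7 -0.8]
 [ 1.4 -0.1]
 [-0.4  1. ]
 [ 0.2  0.1]
 [-0.8 -0.7]
 [ 0.5 -0.9]
 [ 2.2 -1.9]
 [-0.9 -0.4]]
(-95, 0) [ 0.4983 -0.2921]
(10, 0) [ 0.5288 -0.1917]
(80, 0) [ 0.5492 -0.1247]
(180, 0) [ 0.5783 -0.029 ]
```

Call:
step_arm(
  steps=[
    {"offset": [100, -150, 150], "delta_rot": [0, 0, -7], "hand": 0},
    {"offset": [200, -300, 200], "delta_rot": [0, 0, -14], "hand": 0},
    {"offset": [220, -350, 200], "delta_rot": [0, 0, -21], "hand": 0},
    {"offset": [240, -400, 200], "delta_rot": [0, 0, -28], "hand": 0},
    {"offset": [265, -497, 200], "delta_rot": [0, 0, -35], "hand": 0},
    {"offset": [265, -497, 200], "delta_rot": [0, 0, -42], "hand": 0},
    {"offset": [265, -497, 200], "delta_rot": [0, 0, -49], "hand": 0},
    {"offset": [265, -497, 200], "delta_rot": [0, 0, -56], "hand": 0},
    {"offset": [265, -497, 200], "delta_rot": [0, 0, -63], "hand": 0},
    {"offset": [265, -497, 200], "delta_rot": [0, 0, -70], "hand": 0},
  ],
)

```text
t: 2.23
tool_pos: [0.3708, 0.2573, 0.3802]
orientation: [[-0.043, 0.999, 0.001], [0.999, 0.043, 0.0], [0.0, 0.001, -1.0]]
contact_force: [-0.2, -0.6, -0.9]
opening: 0.0
grip_force: 0.0
```

Call:
step_arm(
  steps=[
    {"offset": [60, -40, 40], "delta_rot": [0, 0, -5], "hand": 0},
    {"offset": [80, -80, 50], "delta_rot": [0, 0, -10], "hand": 0},
    {"offset": [100, -120, 50], "delta_rot": [0, 0, -15], "hand": 0},
    {"offset": [100, -160, 50], "delta_rot": [0, 0, -19], "hand": 0},
    {"offset": [100, -200, 50], "delta_rot": [0, 0, -19], "hand": 0},
    {"offset": [100, -240, 50], "delta_rot": [0, 0, -19], "hand": 0},
    {"offset": [100, -280, 50], "delta_rot": [0, 0, -19], "hand": 0},
    {"offset": [100, -320, 50], "delta_rot": [0, 0, -19], "hand": 0},
    {"offset": [100, -360, 50], "delta_rot": [0, 0, -19], "hand": 0},
    {"offset": [100, -400, 50], "delta_rot": [0, 0, -19], "hand": 0},
  ],
)

```text
t: 3.07
tool_pos: [0.47, -0.1167, 0.4296]
orientation: [[0.28, 0.96, 0.001], [0.96, -0.28, -0.0], [0.0, 0.001, -1.0]]
contact_force: [1.3, 0.2, -0.4]
opening: 0.0001
grip_force: 0.0
```

Call:
step_arm(
  steps=[
    {"offset": [0, -40, 0], "delta_rot": [0, 0, 0], "hand": 0},
    {"offset": [0, -80, 0], "delta_rot": [0, 0, 0], "hand": 0},
    {"offset": [0, -120, 0], "delta_rot": [0, 0, 0], "hand": 0},
    {"offset": [0, -150, 0], "delta_rot": [0, 0, 0], "hand": 0},
    {"offset": [0, -180, 0], "delta_rot": [0, 0, 0], "hand": 0},
    {"offset": [0, -190, 0], "delta_rot": [0, 0, 0], "hand": 0},
    {"offset": [0, -190, 0], "delta_rot": [0, 0, 0], "hand": 0},
    {"offset": [0, -190, 0], "delta_rot": [0, 0, 0], "hand": 0},
  ],
)

```text
t: 3.73
tool_pos: [0.4703, -0.3044, 0.4291]
orientation: [[0.28, 0.96, -0.0], [0.96, -0.28, 0.001], [0.001, -0.001, -1.0]]
contact_force: [-0.5, -0.0, 0.1]
opening: -0.0001
grip_force: 0.0
```

```bash
python3 - <<'E'
from station import *
import cv2,pickle
s=observe();r=read_camera("wrist");pickle.dump((s,r),open("w1.pkl","wb"))
print(s["t"],s["tool_pos"],s["orientation"].round(3) if hasattr(s["orientation"],"round") else s["orientation"]);print(r["hand_eye"])
cv2.imwrite("pics/w1.png",r["color"][:,:,::-1])
for q in("boom","head_grip","button_face","cradle"): print(q,[([round(float(v),3) for v in d["point"]],round(d["score"],2)) for d in recognise("wrist",q)[:2]])
E
```

```text
3.7333 [ 0.47029395 -0.30443868  0.42908431] [[ 0.28   0.96  -0.   ]
 [ 0.96  -0.28   0.001]
 [ 0.001 -0.001 -1.   ]]
[[ 3.38807521e-04 -9.47300634e-01 -3.20345742e-01  8.17751787e-02]
 [ 9.99999878e-01  2.05479712e-04  4.50002606e-04  6.29356764e-04]
 [-3.60463203e-04 -3.20345855e-01  9.47300588e-01 -1.42174230e-01]
 [ 0.00000000e+00  0.00000000e+00  0.00000000e+00  1.00000000e+00]]
boom [([0.511, -0.263, 0.298], 0.68)]
head_grip [([0.513, -0.257, 0.297], 0.71)]
button_face []
cradle [([0.518, -0.23, 0.016], 0.6), ([0.646, -0.358, 0.041], 0.24)]
```

View pics/w1.png

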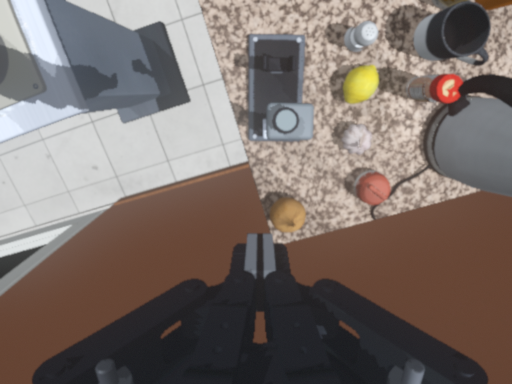

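The plate's corners are at (249,36), (304,36) and (249,140), and the lens is at (286,121). I'll refit using the wrist view.

```bash
python3 - <<'E'
import re
t=open("fit.py").read()
t=t.replace('cams={','''import pickle
s0,r0=pickle.load(open("w1.pkl","rb"))
T=np.eye(4);T[:3,:3]=s0["orientation"];T[:3,3]=s0["tool_pos"];W=np.linalg.inv(T@r0["hand_eye"])
r0["R"]=W[:3,:3];r0["t"]=W[:3,3]
obs["wrist"]=[((65,50,12),(249,35.5)),((65,-50,12),(304,35.5)),((-125,50,12),(249,140)),((-125,-50,12),(302.5,140)),("lens",(286,121))]
cams={''').replace('for c in obs}','for c in obs if c!="wrist"};cams["wrist"]=r0').replace('],x_scale','],f_scale=.7,x_scale')
open("fit2.py","w").write(t)
E
python3 fit2.py
```

```text
[ 0.52754122 -0.20291956  1.27356106  1.40980408] [72.96967347 80.77582362]
[[-1.5 -0.6]
 [-0.  -0.9]
 [ 2.  -0.2]
 [ 0.2  0.9]
 [ 1.1  0. ]
 [-1.  -1. ]
 [ 0.2 -1.2]
 [ 2.  -2.1]
 [-1.1 -0.6]
 [-2.7 -2.5]
 [-0.3 -1.5]
 [-2.8  1.3]
 [-4.1  2.1]
 [ 1.9 -0.1]]
(-95, 0) [ 0.4997 -0.2938]
(10, 0) [ 0.5305 -0.1934]
(80, 0) [ 0.551  -0.1264]
(180, 0) [ 0.5803 -0.0308]
```

```bash
python3 - <<'E'
import numpy as np
h=np.array([.4997,-.2938]);d=np.array([.2929,.9562]);st=np.array([488,-332,265])
for a in list(np.radians(range(90,-1,-4)))+[0,-.01]:
    s=190*np.cos(a)-17*np.sin(a)-11;z=75+190*np.sin(a)+17*np.cos(a)
    print(round(np.degrees(a)),(np.r_[h*1e3+d*s,z]-st).round(0).astype(int).tolist())
E
```

```text
90 [3, 11, 0]
86 [7, 24, 1]
82 [11, 37, 1]
78 [15, 50, -1]
74 [19, 62, -3]
70 [23, 75, -6]
66 [27, 87, -10]
62 [30, 99, -14]
58 [34, 110, -20]
54 [37, 121, -26]
50 [40, 132, -34]
46 [44, 142, -42]
42 [47, 152, -50]
38 [49, 161, -60]
34 [52, 169, -70]
30 [54, 177, -80]
26 [56, 184, -91]
22 [58, 190, -103]
18 [60, 195, -115]
14 [61, 200, -128]
10 [62, 204, -140]
6 [63, 207, -153]
2 [64, 209, -166]
0 [64, 209, -173]
-1 [64, 210, -175]
```

Call:
step_arm(
  steps=[
    {"offset": [18, -28, 0], "delta_rot": [0, 0, 0], "hand": 0},
    {"offset": [18, -28, -40], "delta_rot": [0, 0, 0], "hand": 0},
    {"offset": [18, -28, -80], "delta_rot": [0, 0, 0], "hand": 0},
    {"offset": [18, -28, -120], "delta_rot": [0, 0, 0], "hand": 0},
    {"offset": [18, -28, -150], "delta_rot": [0, 0, 0], "hand": 0},
    {"offset": [18, -28, -164], "delta_rot": [0, 0, 0], "hand": 0},
    {"offset": [18, -28, -164], "delta_rot": [0, 0, 0], "hand": 0},
  ],
)

```text
t: 4.67
tool_pos: [0.4861, -0.3301, 0.2603]
orientation: [[0.279, 0.96, -0.007], [0.96, -0.279, 0.006], [0.004, -0.008, -1.0]]
contact_force: [-0.4, 0.5, 0.8]
opening: -0.0002
grip_force: 0.0
```

Call:
step_arm(
  steps=[
    {"offset": [3, 11, 0], "delta_rot": [0, 0, 0]},
    {"offset": [7, 24, 1], "delta_rot": [0, 0, 0]},
    {"offset": [11, 37, 1], "delta_rot": [0, 0, 0]},
    {"offset": [15, 50, -1], "delta_rot": [0, 0, 0]},
    {"offset": [19, 62, -3], "delta_rot": [0, 0, 0]},
    {"offset": [23, 75, -6], "delta_rot": [0, 0, 0]},
    {"offset": [27, 87, -10], "delta_rot": [0, 0, 0]},
  ],
)

```text
$.steps[0]: bad value
```

Call:
step_arm(
  steps=[
    {"offset": [3, 11, 0], "delta_rot": [0, 0, 0], "hand": 0},
    {"offset": [7, 24, 1], "delta_rot": [0, 0, 0], "hand": 0},
    {"offset": [11, 37, 1], "delta_rot": [0, 0, 0], "hand": 0},
    {"offset": [15, 50, -1], "delta_rot": [0, 0, 0], "hand": 0},
    {"offset": [19, 62, -3], "delta_rot": [0, 0, 0], "hand": 0},
    {"offset": [23, 75, -6], "delta_rot": [0, 0, 0], "hand": 0},
    {"offset": [27, 87, -10], "delta_rot": [0, 0, 0], "hand": 0},
  ],
)

```text
t: 5.25
tool_pos: [0.5168, -0.2446, 0.2569]
orientation: [[0.279, 0.96, 0.003], [0.96, -0.279, -0.002], [-0.001, 0.003, -1.0]]
contact_force: [0.3, -2.0, 3.2]
opening: 0.0001
grip_force: 1.3
```

```bash
python3 - <<'E'
from station import *
import cv2,numpy as np
a=read_camera("scene")["color"][150:280,220:360,::-1]; b=read_camera("side")["color"][90:230,260:400,::-1]
a=cv2.resize(a,(400,400),interpolation=2);b=cv2.resize(b,(400,400),interpolation=2)
cv2.imwrite("pics/p1.png",np.hstack([a,b]))
E
```

```text
(no output)
```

View pics/p1.png

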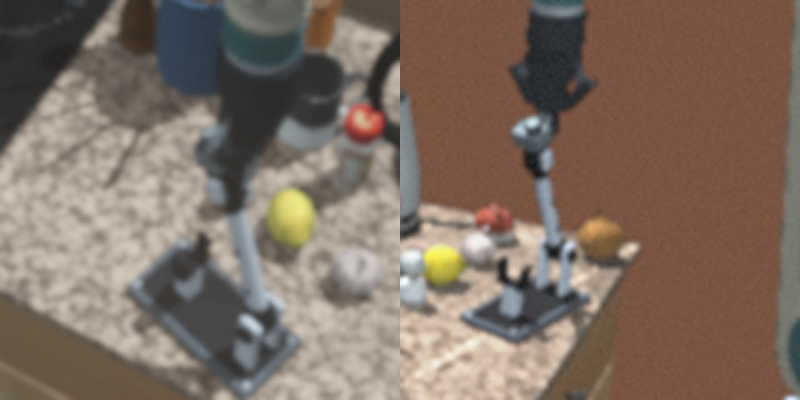

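The boom is tilting toward the cradle as planned, with the finger behind the camera, so I'll continue.

Call:
step_arm(
  steps=[
    {"offset": [3, 12, -4], "delta_rot": [0, 0, 0], "hand": 0},
    {"offset": [7, 23, -10], "delta_rot": [0, 0, 0], "hand": 0},
    {"offset": [10, 34, -16], "delta_rot": [0, 0, 0], "hand": 0},
    {"offset": [13, 45, -24], "delta_rot": [0, 0, 0], "hand": 0},
    {"offset": [17, 55, -32], "delta_rot": [0, 0, 0], "hand": 0},
    {"offset": [20, 65, -40], "delta_rot": [0, 0, 0], "hand": 0},
    {"offset": [22, 74, -50], "delta_rot": [0, 0, 0], "hand": 0},
    {"offset": [25, 82, -60], "delta_rot": [0, 0, 0], "hand": 0},
    {"offset": [27, 90, -70], "delta_rot": [0, 0, 0], "hand": 0},
    {"offset": [29, 97, -81], "delta_rot": [0, 0, 0], "hand": 0},
  ],
)

```text
t: 6.18
tool_pos: [0.5448, -0.1477, 0.1732]
orientation: [[0.279, 0.96, 0.0], [0.96, -0.279, 0.0], [0.0, 0.0, -1.0]]
contact_force: [0.8, -0.1, 0.9]
opening: -0.0002
grip_force: 0.9
```

Call:
step_arm(
  steps=[
    {"offset": [1, 3, -6], "delta_rot": [0, 0, 0], "hand": 0},
    {"offset": [2, 6, -12], "delta_rot": [0, 0, 0], "hand": 0},
    {"offset": [3, 9, -18], "delta_rot": [0, 0, 0], "hand": 0},
    {"offset": [4, 11, -24], "delta_rot": [0, 0, 0], "hand": 0},
    {"offset": [4, 13, -30], "delta_rot": [0, 0, 0], "hand": 0},
    {"offset": [5, 15, -36], "delta_rot": [0, 0, 0], "hand": 0},
    {"offset": [6, 17, -42], "delta_rot": [0, 0, 0], "hand": 0},
    {"offset": [6, 19, -48], "delta_rot": [0, 0, 0], "hand": 0},
    {"offset": [7, 21, -54], "delta_rot": [0, 0, 0], "hand": 0},
    {"offset": [7, 22, -60], "delta_rot": [0, 0, 0], "hand": 0},
  ],
)

```text
t: 7.02
tool_pos: [0.5519, -0.1267, 0.1138]
orientation: [[0.28, 0.96, 0.001], [0.96, -0.28, -0.0], [-0.0, 0.001, -1.0]]
contact_force: [-0.1, -0.2, 1.6]
opening: -0.0
grip_force: 0.8
```

Call:
step_arm(
  steps=[
    {"offset": [0, 0, -5], "delta_rot": [0, 0, 0], "hand": 0},
    {"offset": [0, 0, -10], "delta_rot": [0, 0, 0], "hand": 0},
    {"offset": [1, 2, -14], "delta_rot": [0, 0, 0], "hand": 0},
    {"offset": [1, 2, -14], "delta_rot": [0, 0, 0], "hand": 0},
  ],
)

```text
t: 7.35
tool_pos: [0.5519, -0.1245, 0.0992]
orientation: [[0.28, 0.96, -0.001], [0.96, -0.28, 0.0], [-0.0, -0.001, -1.0]]
contact_force: [0.7, 0.2, 0.1]
opening: 0.0002
grip_force: 0.0
```

Call:
step_arm(
  steps=[
    {"offset": [0, 0, -2], "delta_rot": [0, 0, 0], "hand": 0},
    {"offset": [0, 0, -4], "delta_rot": [0, 0, 0], "hand": 0},
    {"offset": [0, 0, -6], "delta_rot": [0, 0, 0], "hand": 0},
    {"offset": [0, 0, -7], "delta_rot": [0, 0, 0], "hand": 0},
    {"offset": [0, 0, -7], "delta_rot": [0, 0, 0], "hand": 0},
  ],
)

```text
t: 7.77
tool_pos: [0.5525, -0.1247, 0.0931]
orientation: [[0.28, 0.96, 0.0], [0.96, -0.28, -0.0], [-0.0, 0.0, -1.0]]
contact_force: [0.0, -0.5, 0.4]
opening: -0.0
grip_force: 0.0
```

Call:
step_arm(
  steps=[
    {"offset": [0, 0, -1], "delta_rot": [0, 0, 0], "hand": 0},
    {"offset": [0, 0, -2], "delta_rot": [0, 0, 0], "hand": 0},
    {"offset": [0, 0, -3], "delta_rot": [0, 0, 0], "hand": 0},
    {"offset": [0, 0, -3], "delta_rot": [0, 0, 0], "hand": 0},
  ],
)

```text
t: 8.1
tool_pos: [0.5526, -0.1247, 0.0907]
orientation: [[0.28, 0.96, 0.0], [0.96, -0.28, 0.0], [0.0, 0.0, -1.0]]
contact_force: [-0.9, 1.6, 4.1]
opening: 0.0002
grip_force: 1.9
```

```bash
python3 - <<'E'
from station import *
import cv2,numpy as np
a=read_camera("scene")["color"][150:280,220:360,::-1]; b=read_camera("side")["color"][110:230,260:380,::-1]
a=cv2.resize(a,(400,400),interpolation=2);b=cv2.resize(b,(400,400),interpolation=2)
cv2.imwrite("pics/p2.png",np.hstack([a,b]))
E
```

```text
(no output)
```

View pics/p2.png

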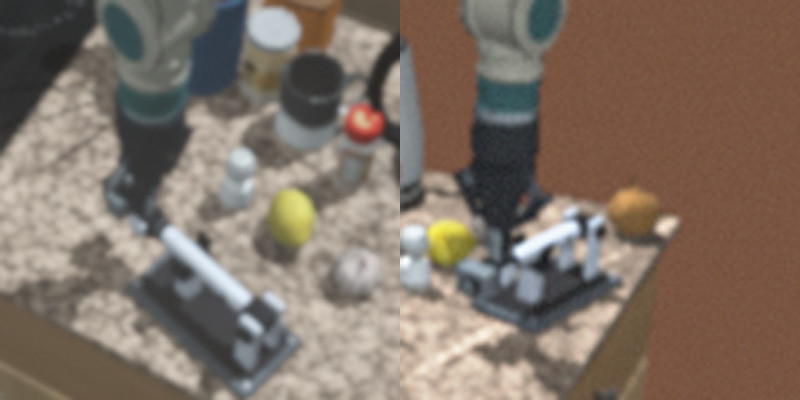

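The boom looks level. I'll push slightly further to see whether the force rises, which would mean it is seated.

Call:
step_arm(
  steps=[
    {"offset": [0, 0, -1], "delta_rot": [0, 0, 0], "hand": 0},
    {"offset": [0, 0, -2], "delta_rot": [0, 0, 0], "hand": 0},
    {"offset": [0, 0, -2], "delta_rot": [0, 0, 0], "hand": 0},
  ],
)

```text
t: 8.45
tool_pos: [0.5529, -0.1247, 0.0902]
orientation: [[0.279, 0.96, 0.001], [0.96, -0.279, -0.0], [0.0, 0.001, -1.0]]
contact_force: [-3.6, 2.8, 13.2]
opening: 0.0001
grip_force: 6.5
```

Call:
step_arm(
  steps=[
    {"offset": [0, 0, 20], "delta_rot": [0, 0, 0], "hand": 0},
    {"offset": [0, 0, 55], "delta_rot": [0, 0, 0], "hand": 50},
    {"offset": [0, 0, 95], "delta_rot": [0, 0, 0], "hand": 100},
    {"offset": [0, 0, 110], "delta_rot": [0, 0, 0], "hand": 100},
    {"offset": [0, 0, 110], "delta_rot": [0, 0, 0], "hand": 100},
    {"offset": [0, 0, 110], "delta_rot": [0, 0, 0], "hand": 100},
    {"offset": [0, 0, 110], "delta_rot": [0, 0, 0], "hand": 100},
  ],
)

```text
t: 9.03
tool_pos: [0.5515, -0.1246, 0.1969]
orientation: [[0.28, 0.96, -0.002], [0.96, -0.28, 0.0], [-0.0, -0.002, -1.0]]
contact_force: [-0.3, 0.2, -1.1]
opening: 0.0723
grip_force: 0.0
```

```bash
python3 - <<'E'
from station import *
import cv2,pickle
s=observe();r=read_camera("wrist");pickle.dump((s,r),open("w2.pkl","wb"))
print(s["t"],s["tool_pos"],s["orientation"].round(4),s["opening"])
cv2.imwrite("pics/w2.png",cv2.resize(r["color"][:,:,::-1],(800,600)))
E
```

```text
9.0333 [ 0.55154293 -0.12456854  0.19688405] [[ 2.797e-01  9.601e-01 -2.100e-03]
 [ 9.601e-01 -2.797e-01  4.000e-04]
 [-3.000e-04 -2.200e-03 -1.000e+00]] 0.07229064492162521
```

View pics/w2.png

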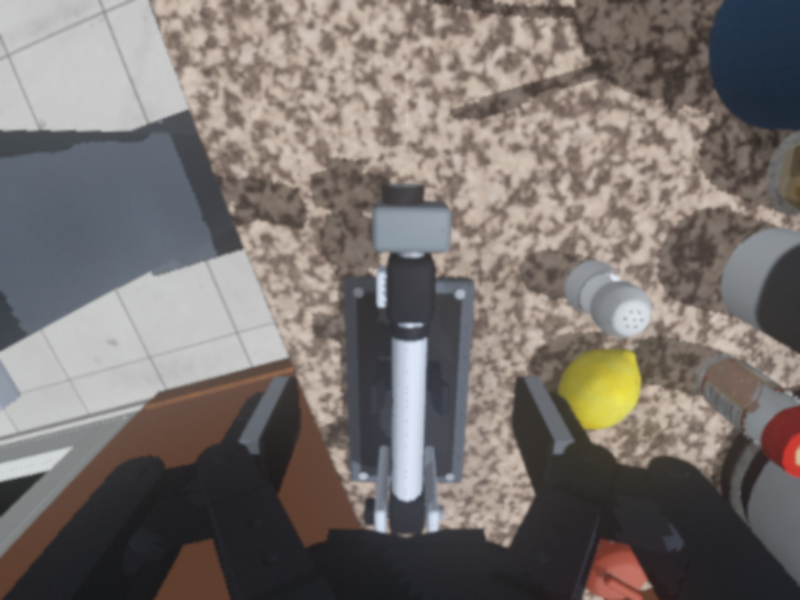

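The head is the black block at about (411,253–322). The camera is at (411,228) and the tube runs from (409,340) to (407,490). The button shows on the left, on the robot's side.

```bash
python3 - <<'E'
import pickle,cv2,numpy as np
s,r=pickle.load(open("w2.pkl","rb"))
T=np.eye(4);T[:3,:3]=s["orientation"];T[:3,3]=s["tool_pos"];W=T@r["hand_eye"]
h=np.array([.4997,-.2938]);d=np.array([.2929,.9562])
for n,u,v,z in [("cam front top",411,207,.092),("cam back top",412,249,.092),("head front",411,255,.091),("head back",411,322,.091),("tube a",409,342,.086),("tube b",407,490,.086),("hinge pin",404,513,.085),("button",381,287,.084)]:
    p=cv2.undistortPoints(np.array([[[(u+.5)*.64-.5,(v+.5)*.64-.5]]],float),r["mtx"],r["distortion"])[0,0]
    g=W[:3,:3]@np.r_[p,1];P=W[:3,3]+g*(z-W[2,3])/g[2]
    L=P-T[:3,3]
    print(n,P.round(4),"along",((P[:2]-h)@d).round(4),"lat",((P[:2]-h)@[-d[1],d[0]]).round(4),"tool",(L@T[:3,:3]).round(4))
E
```

```text
cam front top [ 0.5681 -0.0791  0.092 ] along 0.2253 lat -0.0026 tool [0.0483 0.0035 0.1049]
cam back top [ 0.5623 -0.1014  0.092 ] along 0.2023 lat -0.0035 tool [0.0253 0.0041 0.1049]
head front [ 0.5608 -0.1048  0.091 ] along 0.1986 lat -0.003 tool [0.0216 0.0036 0.1059]
head back [ 0.5497 -0.1433  0.091 ] along 0.1586 lat -0.0037 tool [-0.0185  0.0037  0.1059]
tube a [ 0.5444 -0.1575  0.086 ] along 0.1435 lat -0.0028 tool [-0.0335  0.0026  0.1109]
tube b [ 0.512 -0.265  0.086] along 0.0311 lat -0.0033 tool [-0.1459  0.0015  0.1109]
hinge pin [ 0.5039 -0.2853  0.085 ] along 0.0094 lat -0.0015 tool [-0.1676 -0.0006  0.1119]
button [ 0.5382 -0.12    0.084 ] along 0.1775 lat 0.0141 tool [ 0.0007 -0.0138  0.1129]
```

Call:
step_arm(
  steps=[
    {"offset": [3, 1, 0], "delta_rot": [0, 0, -0.6], "hand": 100},
    {"offset": [3, 1, -30], "delta_rot": [0, 0, -0.6], "hand": 100},
    {"offset": [3, 1, -65], "delta_rot": [0, 0, -0.6], "hand": 100},
    {"offset": [3, 1, -100], "delta_rot": [0, 0, -0.6], "hand": 100},
    {"offset": [3, 1, -125], "delta_rot": [0, 0, -0.6], "hand": 100},
    {"offset": [3, 1, -142], "delta_rot": [0, 0, -0.6], "hand": 100},
    {"offset": [3, 1, -142], "delta_rot": [0, 0, -0.6], "hand": 100},
    {"offset": [3, 1, -142], "delta_rot": [0, 0, -0.6], "hand": 100},
  ],
)

```text
t: 9.75
tool_pos: [0.5537, -0.123, 0.0543]
orientation: [[0.29, 0.957, -0.005], [0.957, -0.29, 0.002], [0.0, -0.005, -1.0]]
contact_force: [1.0, -0.4, 0.5]
opening: 0.0854
grip_force: 0.0
```

Call:
step_arm(
  newtons=25,
  steps=[
    {"offset": [0, 0, 0], "delta_rot": [0, 0, 0], "hand": 50},
    {"offset": [0, 0, 0], "delta_rot": [0, 0, 0], "hand": 45},
    {"offset": [0, 0, 0], "delta_rot": [0, 0, 0], "hand": 38},
    {"offset": [0, 0, 0], "delta_rot": [0, 0, 0], "hand": 0},
    {"offset": [0, 0, 0], "delta_rot": [0, 0, 0], "hand": 0},
    {"offset": [0, 0, 0], "delta_rot": [0, 0, 0], "hand": 0},
    {"offset": [0, 0, 0], "delta_rot": [0, 0, 0], "hand": 0},
    {"offset": [0, 0, 0], "delta_rot": [0, 0, 0], "hand": 0},
  ],
)

```text
t: 10.42
tool_pos: [0.554, -0.1232, 0.057]
orientation: [[0.29, 0.957, -0.002], [0.957, -0.29, 0.001], [-0.0, -0.003, -1.0]]
contact_force: [-4.5, 2.2, 5.4]
opening: 0.0284
grip_force: 31.4
```

Call:
step_arm(
  steps=[
    {"offset": [2, 8, 0], "delta_rot": [0, 0, 0], "hand": 0},
    {"offset": [4, 16, 0], "delta_rot": [0, 0, 0], "hand": 0},
    {"offset": [6, 24, 0], "delta_rot": [0, 0, 0], "hand": 0},
    {"offset": [8, 31, 0], "delta_rot": [0, 0, 0], "hand": 0},
    {"offset": [8, 31, 0], "delta_rot": [0, 0, 0], "hand": 0},
  ],
)

```text
t: 10.83
tool_pos: [0.5638, -0.0913, 0.0569]
orientation: [[0.289, 0.957, 0.0], [0.957, -0.289, 0.0], [0.0, 0.0, -1.0]]
contact_force: [-4.7, -0.8, 6.9]
opening: 0.0288
grip_force: 32.6
```

Call:
step_arm(
  steps=[
    {"offset": [2, 8, 0], "delta_rot": [0, 0, 0], "hand": 0},
    {"offset": [4, 16, 0], "delta_rot": [0, 0, 0], "hand": 0},
    {"offset": [7, 24, 0], "delta_rot": [0, 0, 0], "hand": 0},
    {"offset": [9, 32, 0], "delta_rot": [0, 0, 0], "hand": 0},
    {"offset": [12, 40, 0], "delta_rot": [0, 0, 0], "hand": 0},
    {"offset": [14, 48, 0], "delta_rot": [0, 0, 0], "hand": 0},
    {"offset": [16, 55, 0], "delta_rot": [0, 0, 0], "hand": 0},
    {"offset": [17, 59, 0], "delta_rot": [0, 0, 0], "hand": 0},
    {"offset": [17, 59, 0], "delta_rot": [0, 0, 0], "hand": 0},
  ],
)

```text
t: 11.58
tool_pos: [0.5815, -0.0327, 0.0568]
orientation: [[0.289, 0.957, 0.002], [0.957, -0.289, 0.0], [0.0, 0.001, -1.0]]
contact_force: [-1.2, -2.2, 5.6]
opening: 0.0283
grip_force: 33.4
```

Moved about 94.5 mm so far. I'll creep from here to the end stop.

Call:
step_arm(
  steps=[
    {"offset": [0, 2, 0], "delta_rot": [0, 0, 0], "hand": 0},
    {"offset": [1, 4, 0], "delta_rot": [0, 0, 0], "hand": 0},
    {"offset": [1, 5, 0], "delta_rot": [0, 0, 0], "hand": 0},
    {"offset": [2, 6, 0], "delta_rot": [0, 0, 0], "hand": 0},
    {"offset": [2, 7, 0], "delta_rot": [0, 0, 0], "hand": 0},
    {"offset": [2, 7, 0], "delta_rot": [0, 0, 0], "hand": 0},
  ],
)

```text
t: 12.08
tool_pos: [0.5831, -0.0274, 0.0567]
orientation: [[0.29, 0.957, 0.001], [0.957, -0.29, -0.002], [-0.002, 0.002, -1.0]]
contact_force: [-1.2, -4.7, 5.3]
opening: 0.0281
grip_force: 33.3
```

Call:
step_arm(
  steps=[
    {"offset": [0, 1, 0], "delta_rot": [0, 0, 0], "hand": 0},
    {"offset": [1, 2, 0], "delta_rot": [0, 0, 0], "hand": 0},
    {"offset": [1, 2, 0], "delta_rot": [0, 0, 0], "hand": 0},
    {"offset": [1, 2, 0], "delta_rot": [0, 0, 0], "hand": 0},
  ],
)

```text
t: 12.42
tool_pos: [0.5831, -0.0274, 0.0565]
orientation: [[0.291, 0.957, -0.001], [0.957, -0.291, -0.006], [-0.006, 0.001, -1.0]]
contact_force: [-3.3, -10.1, 5.3]
opening: 0.0284
grip_force: 32.9
```

```bash
python3 - <<'E'
from station import *
import cv2,numpy as np
a=read_camera("scene")["color"][130:280,200:350,::-1]; b=read_camera("side")["color"][110:260,230:380,::-1]
cv2.imwrite("pics/p3.png",np.hstack([cv2.resize(i,(400,400),interpolation=2) for i in(a,b)]))
s=observe();print(s["t"],s["tool_pos"],s["contact_force"],s["opening"],s["grip_force"])
E
```

```text
12.5167 [ 0.58314918 -0.02736573  0.05656394] [ -3.32412196 -10.03900127   5.94065244] 0.028268920560048497 32.880635261535645
```

View pics/p3.png

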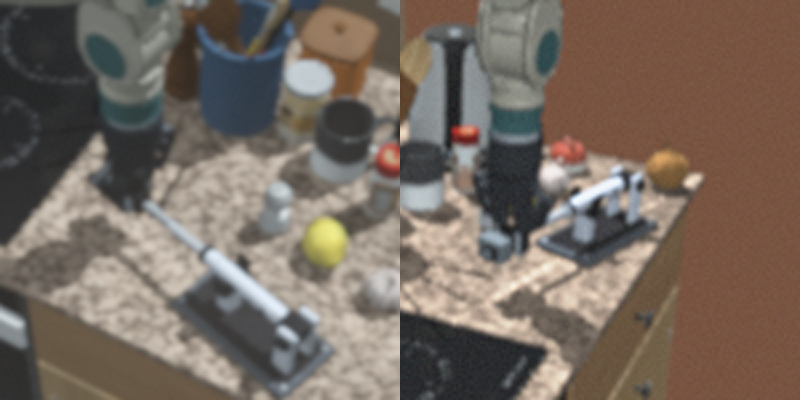

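The head is hard against the second stop: force rose to about 10 N with no further travel. The thin inner tube is out from (210,255) to (145,205), the boom sits in the cradle, and the button is still squeezed in.

```bash
python3 -c "
from station import *
print(job_done())"
```

```text
the job is handed in; nothing more can be done
None
```

The boom is down in the cradle, and the head is pulled out about 100 mm against the second stop, held with the button squeezed in. Nothing else on the worktop was touched on purpose, and I handed the job in at about 12.5 s, with no verdict returned.

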